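# Clear the mixing cups, then angle the spirit level out of the half-shut tote

### The job

The spirit level lies in the black tote, half of it under the shut lid flap, with two orange mixing cups standing in its way. First take both cups out and nest them, in either order, on the orange cup that stands on the bench, so the three make one straight stack; then take the level by its open end, tilt it and draw it out through the open half of the tote, leaving the shut flap down with its carton on it. Finish holding the level still in the gripper, all of it at least a hand's breadth (about 8 cm) above the tote's rim; do not put it down, and do not disturb the carton, tin, tape, hammer or brush.

Things in the scene. Friction and masses are not known exactly. Their poses are not given: they have to be found in the camera images.
- tote: black tote fixed to the bench, 400 x 300 mm over its rim flange, rim 100 mm high. Origin: centre of its underside; x: its long axis, to the open half, towards the robot's left (+y); z up. Inside x -181 to +181 mm, y -131 to +131 mm, floor at z = 4 mm. Half x < 0 lies under the shut flap, half x > 0 is open. The open flap hangs outside the left end, out to x = 211 mm, below the rim.
- flap (a joint): hinge of the shut grey flap at the tote's right end (tote x = -197 mm, z = 100 mm): 0 = shut, grows (rad) as its free edge lifts. Not latched: held down only by its own 0.15 kg and the carton on it. Flap 292 mm wide, 6 mm thick, top at tote z = 106 mm.
- flap_edge (a point): middle of the free edge (red strip) of the shut flap, at its underside: tote x = 0, y = 0, z = 100 mm. The opening runs 181 mm from here to the end wall and is 262 mm wide.
- level: loose yellow spirit level, black ends, green vials: a 300 x 50 x 22 mm box, about 0.28 kg, lying flat on the tote floor along the tote's x, longer than the opening; 126 to 136 mm of it is under the flap. Origin: centre of its underside; x along it to the end in the open half (head), y across its 50 mm width, z up. Grip it across that width, 55 to 75 mm from its middle towards the head.
- level_head (a point): middle of the lower edge of the level's end face in the open half (level x = +150 mm).
- level_tail (a point): middle of the lower edge of the level's other end face, under the flap at the start (level x = -150 mm).
- cup_a: loose orange plastic cup, 96 mm high, 45 g, open on top. Origin: centre of its underside, z up. Stands in the tote's open half, on the tote's +y side of the level, too near it for a finger to pass. Cone 30 mm across at the foot, 50 mm at 60 mm height; above that a straight collar 62 mm across up to the rim; mouth 56 mm inside.
- cup_b: loose orange plastic cup, 96 mm high, 45 g, open on top. Origin: centre of its underside, z up. Stands in the tote's open half, on the tote's -y side of the level, too near it for a finger to pass. Cone 30 mm across at the foot, 50 mm at 60 mm height; above that a straight collar 62 mm across up to the rim; mouth 56 mm inside.
- cup_base: the same kind of loose cup, standing upright on the bench to the right of the tote: the foot of the stack. Origin: centre of its underside, z up. A nested cup's ledge (under its collar) rests on the rim below: it sits 36 mm higher than the cup under it, its whole collar in view, with about 3 mm of side play. Grip the upper 28 mm of a collar to stay off the cup below.
- carton: cardboard carton of screws, 100 x 85 x 45 mm, 0.8 kg, loose on the shut flap; origin at the centre of its underside (106 mm above the bench). Leave it.
- tin: paint tin with a blue label, 76 mm across, 110 mm high, loose, standing on the bench to the right of the tote, 14 to 22 cm from cup_base; origin at the centre of its underside. Leave it.
- tape: roll of grey tape lying flat, 100 mm across, 48 mm high, loose, on the bench to the left of the tote, farther out; origin at the centre of its underside. Leave it.
- hammer: hammer lying on the bench to the left near the robot; leave it. Origin at the middle of its underside, x from handle to head.
- brush: brush lying on the bench to the right near the robot; leave it. Origin at the middle of its underside, x from handle to bristles.
Mind the look-alikes: they are no part of the job. What is shaped like the cup_a but pink or turquoise is not meant.

How it is judged:
By the outcome, as a careful person would: the job done as asked, in the order asked, and still so for the second after the job is handed in, while the arm keeps its last pose, push and grip.
It also fails if it takes over 72 s, if anything falls off the work surface, if the arm or the gripper's body presses on something with over 40 N, if the wrist force passes 120 N, or if a joint passes its speed limit or range.

### The arm

A 6-joint arm with a two-finger parallel gripper is mounted at the origin on the work surface. World frame = base frame: x ahead of the robot, y to its left, z up, the work surface at z = 0. Lengths are in mm, angles in rad, forces in N, time in s.
With the tool pointing down it reaches from about 350 to 875 mm from the base axis. Payload 4.2 kg.
Tool frame: the origin (TCP) lies where the fingers leave the gripper's body, on its centre line; the fingertips stand bot.tip_reach ahead of it and the grasp point (between the pads) lies 54 mm ahead of it (bot.tip_reach is the distance from the TCP to the fingertips, in mm); z points along the fingers, y is the line along which they close (so a half turn about z gives the same grasp; the last joint's range is limited). The gripper opens to 85 mm and grips with 20 to 120 N. Pads are 22 mm wide; open, the fingers measure 114 mm over their backs; the gripper's body (76 mm by 85 mm) begins 54 mm behind the grasp point. The pads swing forward as they close: fully open they stand 13 mm farther back than shut.
Start: joints at [-0.992, 0.385, 0.008, 0, -1.194, -0.259], TCP at [196.501, -593.285, 303.912] pointing down, gripper open.
Joint ranges: [-3.14, 3.14], [-1.21, 2.06], [-1.07, 1.41], [-3.16, 2.05], [-2.99, -0.16], [-3.1, 3.1]. Speed limits (rad/s): [2.79, 2.79, 3.14, 3.14, 3.14, 3.14].

### API

Orientations are given as a unit quaternion [w, x, y, z].
In Python, from rig import bot gives the robot as it stands.
- The arm moves only by the tool send_rows, never from a script. Its argument "moves" is a list that holds one entry, the list of rows, each a list of 4 numbers: the shift along the tool's x, y, z in mm, then the turn about the tool's z in rad. A call has 1 to 20 rows; each row is the pose to reach, as a shift and turn from the pose commanded when the call began, along the tool's axes at that moment; what a row does not reach only later rows make up. A row lasts 1/10 s, in which the tool goes at most 50 mm and 8.59 degrees, less where a joint would pass 70% of its speed; a pose out of reach is approached as far as the arm can. A call with a gripper value outside its range is refused whole. "fingers" is the closure, from -1 (fully open) to 1 (shut), so that 0 is half open, set as the call begins (left out, the last holds). The fingers move at their own pace and stop on an object; "force" is the grip in N (left out, the last holds). Time passes only in rows, so rows that repeat a pose let the fingers close. It gives the time, the measured TCP pose, the force, the opening and the grip force at its end, in the units of the state.
- bot.get_obs(): the state, without advancing time (a new reading comes with each control period).
- bot.get_image(name): name is "side" or "top"; returns the picture (400x640x3 uint8, blue, green, red); there is no depth.
- bot.calibration(name): a dict with "K" (3x3 intrinsics, pixels), "dist" ([k1, k2, p1, p2, k3] as OpenCV has them; the pictures are not rectified), "origin" and "attitude" of the camera in the world. Camera axes: x right, y up, looking along -z (the intrinsics and any distortion apply to the point x, -y, -z); pixel columns grow to the right and rows downward; lengths in mm; the calibration is good to about 2 mm. A picture is of the moment at which its call begins. calibration takes no time and is no camera call.
- bot.job_done(): hands the job in; it is judged then, once.
The state is a dict: "time_s": time; "joint_positions": joint angles; "qvel": joint speeds; "joint_torque": joint torques, N m; "eef_pos": TCP position; "orientation": TCP orientation; "contact_force": force on the tool from outside, world axes, zero at the start; "ft_torque": the same for the moment, N m; "grip_width": finger opening in mm; "gripper_force": force on a finger pad.
Only numpy, scipy, OpenCV 4.12 (cv2) and the standard library are available. Lean on these libraries where they do the work, as an engineer would, in place of code of your own. Each camera call takes 0.05 s, during which the arm holds its last target. There are 200 camera calls.

## Working session

There is one attempt and no reset: what is moved stays moved. The work goes in short steps, Python scripts to look and compute and a tool call to move; the robot and the scene stay as the last step left them, time stands still between calls to the robot, and variables do not carry over. Pictures are saved under pics/ and viewed, at most 10 in all, crops included, and the job is handed in when it is done.

Besides the shell and the picture viewer there is one more tool, called as name(argument=value, ...), one argument or row to a line, values as JSON. send_rows: Moves the arm, as the interface text tells. Its arguments: {"type":"object","properties":{"moves":{"type":"array","items":{"type":"array","items":{"type":"array","items":{"type":"number"}}}},"fingers":{"type":"number"},"force":{"type":"number"}},"required":["moves"]}

```bash
ls; mkdir -p pics
python3 - <<'E'
from rig import bot
import cv2
print(bot.tip_reach, bot.get_obs())
for n in("side","top"):
    print(n,bot.calibration(n)); cv2.imwrite(f"pics/{n}0.png",bot.get_image(n))
E
```

```text
pics
72.6 {'time_s': 0.0, 'joint_positions': array([-9.92410650e-01,  3.85565284e-01,  6.62140208e-03, -5.07557014e-04,
       -1.19403212e+00, -2.58589224e-01]), 'qvel': array([ 9.93516603e-04,  9.43430585e-04, -1.65571629e-04, -1.75885267e-03,
       -1.15939242e-03, -7.90759766e-05]), 'joint_torque': array([ 2.49334798e-04, -3.92287481e+01,  1.88395786e+01,  4.18618709e+00,
       -4.64492725e-03,  8.86842003e-06]), 'eef_pos': array([ 196.36454636, -592.89358683,  302.81315618]), 'orientation': array([-2.27364615e-04, -1.59125201e-01,  9.87257781e-01,  1.09164303e-03]), 'contact_force': array([-0.71084207,  0.14101354, -0.5726183 ]), 'ft_torque': array([-0.00251071,  0.04509214, -0.05277671]), 'gripper_force': 0.0, 'grip_width': 85.39811042414847}
side {'K': array([[510.2142352 ,   0.        , 322.48026216],
       [  0.        , 510.2142352 , 211.45590283],
       [  0.        ,   0.        ,   1.        ]]), 'dist': array([-0.11511431,  0.        ,  0.        ,  0.        ,  0.        ]), 'origin': array([-133.24302963,  865.57716712, 1151.26029619]), 'attitude': array([-0.25659892, -0.11740553,  0.36534001,  0.88707362])}
top {'K': array([[514.92815767,   0.        , 326.06134972],
       [  0.        , 514.92815767, 200.46538291],
       [  0.        ,   0.        ,   1.        ]]), 'dist': array([-0.01592421,  0.        ,  0.        ,  0.        ,  0.        ]), 'origin': array([ 265.28047391,   11.68028715, 1503.38980497]), 'attitude': array([-0.70348854, -0.03653414,  0.05390123,  0.70771731])}
```

View pics/top0.png

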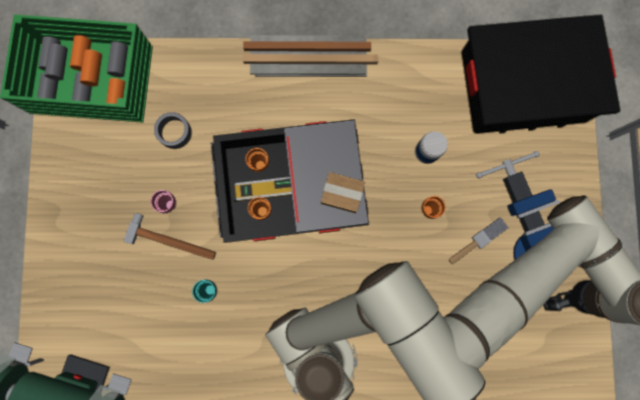

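View pics/side0.png

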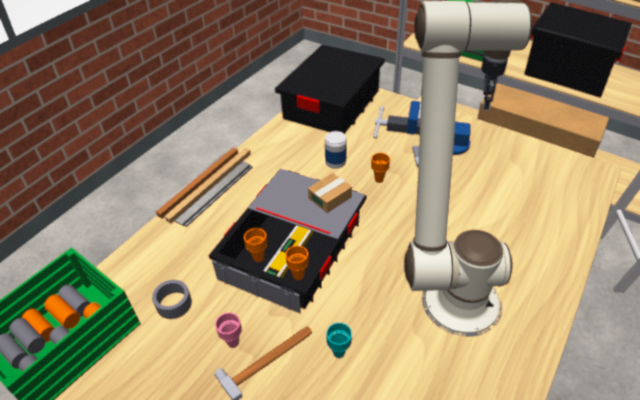

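The three orange cups are at top-view pixels (259,208) for cup_a, nearest the robot and so on the tote's +y side, (257,159) for cup_b and (433,207) for cup_base. The look-alikes are pink (163,201), turquoise (205,290) and the orange parts in the green crate near (90,67). Other things I can see:
- **Tin:** (432,147)
- **Carton:** (343,191)
- **Level:** (262,188)
- **Tote rim corners:** about (213,137), (222,241), (369,226), (355,120)

Next I'll fit silhouettes and take one close crop.

```bash
cat > h.py <<'E'
import cv2, numpy as np
from scipy.spatial.transform import Rotation as R
from scipy.optimize import minimize
from rig import bot
def rot(q): return R.from_quat(q,scalar_first=True).as_matrix()
F=np.diag([1.,-1,-1])
def proj(P,n):
    c=bot.calibration(n); Rw=F@rot(c["attitude"]).T
    return cv2.projectPoints(np.asarray(P,float).reshape(-1,3),cv2.Rodrigues(Rw)[0],-Rw@c["origin"],c["K"],c["dist"])[0].reshape(-1,2)
def back(px,z,n):
    c=bot.calibration(n)
    u=cv2.undistortPoints(np.asarray(px,float).reshape(-1,1,2),c["K"],c["dist"]).reshape(-1,2)
    d=np.c_[u,np.ones(len(u))]@F@rot(c["attitude"]).T
    return c["origin"]+d*((z-c["origin"][2])/d[:,2])[:,None]
def orange(im):
    h=cv2.cvtColor(im,cv2.COLOR_BGR2HSV)
    return ((h[...,0]>=5)&(h[...,0]<=14)&(h[...,1]>190)&(h[...,2]>60))|((h[...,0]>=5)&(h[...,0]<=14)&(h[...,1]>215)&(h[...,2]>40))
t=np.linspace(0,2*np.pi,40)
def cuphull(x,y,z,n,S=4):
    P=np.concatenate([np.c_[x+r*np.cos(t),y+r*np.sin(t),0*t+z+h] for r,h in((15,0),(31,60),(31,96))])
    return cv2.convexHull(((proj(P,n)+.5)*S).astype(np.int32))
def fitcup(im,n,p0,z,w=22,S=4):
    c=proj([[*p0,z+70]],n)[0].astype(int); m=orange(im).astype(np.uint8)
    k=np.zeros_like(m); k[c[1]-w:c[1]+w,c[0]-w:c[0]+w]=1
    m=cv2.resize(m*k,None,fx=S,fy=S,interpolation=cv2.INTER_NEAREST)
    def f(p):
        q=np.zeros_like(m); cv2.fillConvexPoly(q,cuphull(p[0],p[1],z,n,S),1)
        return 1-(q&m).sum()/(q|m).sum()
    r=minimize(f,p0,method="Nelder-Mead",options=dict(initial_simplex=[p0,[p0[0]+12,p0[1]],[p0[0],p0[1]+12]],xatol=.3))
    return r.x,r.fun
E
python3 - <<'E'
from h import *
top=cv2.imread("pics/top0.png");side=cv2.imread("pics/side0.png")
for nm,px,z in(("a",(259,208),4),("b",(257,159),4),("base",(433,207),0)):
    p0=back([px],z+90,"top")[0,:2]
    a=fitcup(top,"top",p0,z);b=fitcup(side,"side",a[0],z)
    print(nm,p0.round(),a[0].round(1),round(a[1],2),b[0].round(1),round(b[1],2))
c=top[110:250,200:380]; cv2.imwrite("pics/c1.png",cv2.resize(c,None,fx=4,fy=4,interpolation=cv2.INTER_CUBIC))
for nm,px,z in(("tin",(432,145),110),("carton",(343,191),151),("strip1",(289,130),104),("strip2",(297,225),104)): print(nm,back([px],z,"top").round())
E
```

```text
a [427. 161.] [429.2 160.1] 0.77 [429.3 161.2] 0.13
b [564. 168.] [564.6 168.1] 0.68 [570.1 167.3] 0.07
base [ 427. -321.] [ 432.8 -321.2] 0.56 [ 435.2 -326.1] 0.33
tin [[ 599. -319.  110.]]
carton [[464. -67. 151.]]
strip1 [[644.  78. 104.]]
strip2 [[378.  56. 104.]]
```

View pics/c1.png

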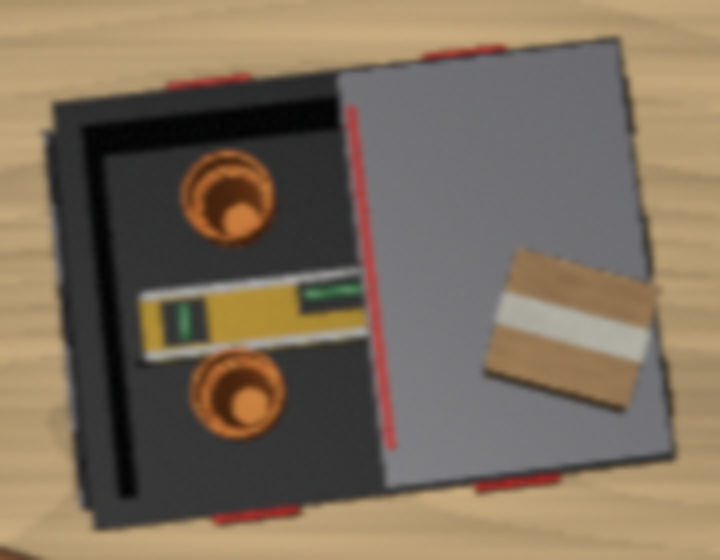

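The crop shows cup_b's rim centred at crop (228,197) and cup_a's at (238,394). The level's yellow starts at x≈140 with its edges at y≈292–360, and the red strip runs (350,107)–(390,447). The tote and flap corners are clear too, so I'll fit the tote pose next.

```bash
sed -i '/h=cv2.cvtColor/,/return ((h/d' h.py; sed -i 's/^def orange(im):/def orange(im):\n    h=cv2.cvtColor(im,cv2.COLOR_BGR2HSV); return (h[...,0]>=3)\&(h[...,0]<=16)\&(h[...,1]>160)\&(h[...,2]>40)/' h.py
python3 - <<'E'
from h import *
from scipy.optimize import least_squares
top=cv2.imread("pics/top0.png");side=cv2.imread("pics/side0.png")
P=lambda c:(np.array(c,float)+.5)/4-.5+[200,110]
for nm,c,z in(("a",(238,394),4),("b",(228,197),4)):
    p0=back([P(c)],z+96,"top")[0,:2]; a=fitcup(top,"top",p0,z);b=fitcup(side,"side",p0,z)
    print(nm,p0.round(1),a[0].round(1),round(a[1],2),b[0].round(1),round(b[1],2))
p0=[430,-322];a=fitcup(top,"top",p0,0);b=fitcup(side,"side",p0,0,w=18);print("base",a,b)
pts=P([(53,103),(97,528),(338,73),(386,488),(620,38),(674,457)])
M=np.array([[200,-150,100],[200,150,100],[0,-146,106],[0,146,106],[-197,-146,106],[-197,146,106]],float)
def W(p,M): c,s=np.cos(p[2]),np.sin(p[2]); return np.c_[p[0]+c*M[:,0]-s*M[:,1],p[1]+s*M[:,0]+c*M[:,1],M[:,2]]
r=least_squares(lambda p:(proj(W(p,M),"top")-pts).ravel(),[510,60,1.5]); p=r.x
print("tote",p,r.fun.round(1))
def T(w): d=w[:,:2]-p[:2]; c,s=np.cos(p[2]),np.sin(p[2]); return np.c_[d@[c,s],d@[-s,c]].round(1)
lv=back(P([(138,292),(146,361),(362,268),(368,335)]),26,"top"); print("level corners tote",T(lv), lv.round(1))
for n,c in(("a",(238,394)),("b",(228,197))): print(n,T(back([P(c)],100,"top")))
E
```

```text
a [425.5 159.8] [427.8 160.8] 0.11 [429.4 161.1] 0.07
b [562.8 167.9] [565.2 168.8] 0.08 [570.6 167.6] 0.07
base (array([ 427.87941855, -323.34279314]), np.float64(0.16480370774263908)) (array([ 434.02722168, -325.55792236]), np.float64(0.16280626589904945))
tote [504.82376645  74.30724301   1.68515638] [-0.  -0.4 -0.6  0.6  0.3 -0.2  0.3  0.2 -0.1  0.7  0.1 -0.8]
level corners tote [[164.7 -22.7]
 [163.9  28.1]
 [  1.8 -21.2]
 [  3.1  28.2]] [[508.6 240.5  26. ]
 [458.2 234.   26. ]
 [525.7  78.5  26. ]
 [476.5  74.1  26. ]]
a [[94.  69.1]]
b [[ 86.4 -68.3]]
```

```bash
cat >> h.py <<'E'
def go(x,y,z,yaw=None):
    """row from the present pose to a world pose; yaw = heading of tool y"""
    o=bot.get_obs(); A=rot(o["orientation"]); d=A.T@(np.array([x,y,z])-o["eef_pos"])
    y0=np.arctan2(A[1,1],A[0,1]); t=0 if yaw is None else -((yaw-y0+np.pi/2)%np.pi-np.pi/2)
    print("row",d.round(1),round(t,3),"| at",o["eef_pos"].round(1),"yaw",round(y0,3),"F",o["contact_force"].round(1),"w",round(o["grip_width"],1),"grip",o["gripper_force"],"t",o["time_s"],"tip",bot.tip_reach,"j6",o["joint_positions"][5].round(2))
E
python3 -c "
from h import *
go(566,168.5,250,1.685)"
```

```text
row [-590.2  606.6   54.1] 0.205 | at [ 196.4 -592.9  302.9] yaw 1.89 F [-0.1 -1.   0.3] w 85.2 grip 0.0 t 0.1 tip 72.6 j6 -0.26
```

send_rows(
  moves=[
    [[-590, 607, 20, 0.205], [-590, 607, 20, 0.205], [-590, 607, 20, 0.205], [-590, 607, 20, 0.205], [-590, 607, 20, 0.205], [-590, 607, 20, 0.205], [-590, 607, 20, 0.205], [-590, 607, 20, 0.205], [-590, 607, 20, 0.205], [-590, 607, 20, 0.205], [-590, 607, 20, 0.205], [-590, 607, 20, 0.205], [-590, 607, 20, 0.205], [-590, 607, 20, 0.205], [-590, 607, 20, 0.205], [-590, 607, 20, 0.205], [-590, 607, 54, 0.205], [-590, 607, 54, 0.205], [-590, 607, 54, 0.205], [-590, 607, 54, 0.205]],
  ],
  fingers=-1,
  force=25,
)

```text
time_s: 2.1
eef_pos: [565.5, 167.8, 250.1]
orientation: [-0.0, -0.057, 0.998, -0.0]
contact_force: [0.8, -0.8, 0.3]
grip_width: 85.5
gripper_force: 0.0
```

Run:
```python
from h import *
s=bot.get_image("side");t=bot.get_image("top");cv2.imwrite("pics/s1.png",s)
print(fitcup(t,"top",[430,-324],0),fitcup(s,"side",[430,-324],0,w=18))
cv2.imwrite("pics/s1c.png",cv2.resize(s[160:320,180:400],None,fx=3.6,fy=3.6,interpolation=cv2.INTER_CUBIC))
go(566,168.5,147,1.685)
```

```text
(array([ 429.12988281, -323.36865234]), np.float64(0.1661664392905866)) (array([ 433.70220947, -326.97738647]), np.float64(0.17515411417850446))
row [ -0.3   1.1 104.2] -0.001 | at [565.7 167.3 251.2] yaw 1.684 F [-0.1 -0.3  0.5] w 85.3 grip 0.0 t 2.2 tip 72.6 j6 -2.02
```

View pics/s1c.png

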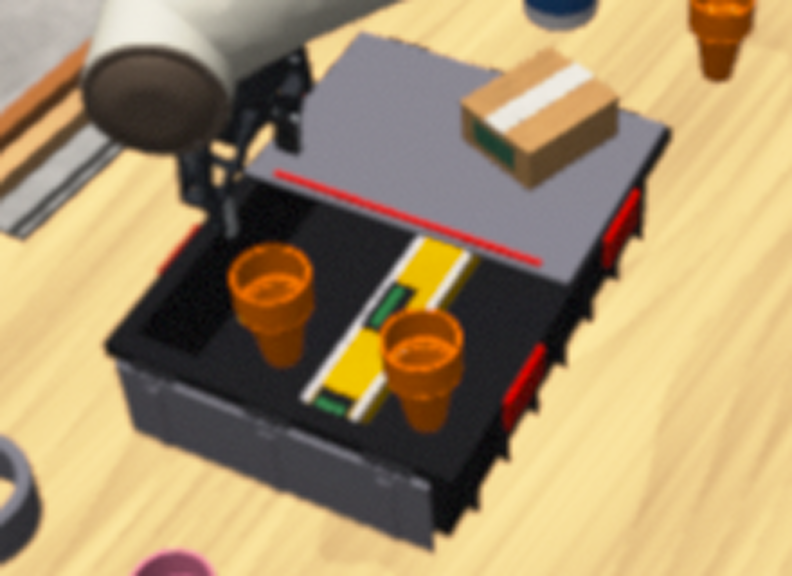

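The side crop shows cup_b at (272,290) and cup_a at (421,345), both orange and inside the tote, with the gripper above cup_b. cup_base is at (720,35).

send_rows(
  moves=[
    [[-1, 1, 40, 0], [-1, 1, 80, 0], [-1, 1, 104, 0], [-1, 1, 104, 0], [-1, 1, 104, 0]],
  ],
)

```text
time_s: 2.7
eef_pos: [567.3, 169.0, 147.5]
orientation: [0.001, -0.057, 0.998, 0.0]
contact_force: [0.1, 0.1, 0.0]
grip_width: 85.3
gripper_force: 0.0
```

send_rows(
  moves=[
    [[0, 0, 0, 0], [0, 0, 0, 0], [0, 0, 0, 0], [0, 0, 0, 0], [0, 0, 0, 0], [0, 0, 0, 0], [0, 0, 0, 0], [0, 0, 0, 0]],
  ],
  fingers=1,
  force=25,
)

```text
time_s: 3.5
eef_pos: [567.8, 170.0, 148.7]
orientation: [0.002, -0.058, 0.998, 0.001]
contact_force: [-0.9, -0.7, 6.4]
grip_width: 61.9
gripper_force: 26.9
```

```bash
python3 -c "
from h import *
go(567,168.5,335)"
```

```text
row [ 1.000e-01 -1.200e+00 -1.863e+02] 0 | at [567.8 170.  148.7] yaw 1.686 F [-0.9 -0.7  6.4] w 61.9 grip 26.9329172372818 t 3.5 tip 72.6 j6 -2.02
```

send_rows(
  moves=[
    [[0, 0, -20, 0], [0, 0, -50, 0], [0, 0, -90, 0], [0, 0, -135, 0], [0, 0, -185, 0], [0, 0, -185, 0]],
  ],
)

```text
time_s: 4.1
eef_pos: [569.1, 170.3, 340.5]
orientation: [0.009, -0.058, 0.998, 0.003]
contact_force: [-0.0, 0.0, -0.3]
grip_width: 61.8
gripper_force: 27.6
```

```bash
python3 -c "
from h import *
go(431,-325,265)"
```

```text
row [ 195.7 -476.4   69.8] 0 | at [569.1 170.3 340.5] yaw 1.687 F [-0.   0.  -0.3] w 61.8 grip 27.614744156599045 t 4.1 tip 72.6 j6 -2.02
```

send_rows(
  moves=[
    [[40, -20, 0, 0], [80, -60, 0, 0], [90, -105, 0, 0], [105, -150, 0, 0], [120, -195, 0, 0], [135, -240, 0, 0], [150, -285, 0, 0], [165, -330, 0, 0], [180, -380, 0, 0], [196, -425, 0, 0], [196, -460, 0, 0], [196, -476, 0, 0], [196, -476, 35, 0], [196, -476, 65, 0], [196, -476, 65, 0], [196, -476, 65, 0], [196, -476, 65, 0]],
  ],
)

```text
time_s: 5.8
eef_pos: [427.6, -325.9, 268.1]
orientation: [0.002, -0.058, 0.998, -0.001]
contact_force: [-0.3, 0.5, -0.2]
grip_width: 61.6
gripper_force: 27.8
```

Run:
```python
from h import *
go(431,-325,200)
t=bot.get_image("top");s=bot.get_image("side")
a=cv2.resize(t[165:245,390:480],None,fx=4.4,fy=5,interpolation=cv2.INTER_CUBIC);b=cv2.resize(s[120:200,340:430],None,fx=4.4,fy=5,interpolation=cv2.INTER_CUBIC)
cv2.imwrite("pics/n1.png",np.hstack([a,b]))
```

```text
row [-3.3  0.6 68.1] 0 | at [ 427.6 -325.9  268.1] yaw 1.687 F [-0.3  0.5 -0.2] w 61.6 grip 27.753472477197647 t 5.8 tip 72.6 j6 -1.11
```

View pics/n1.png

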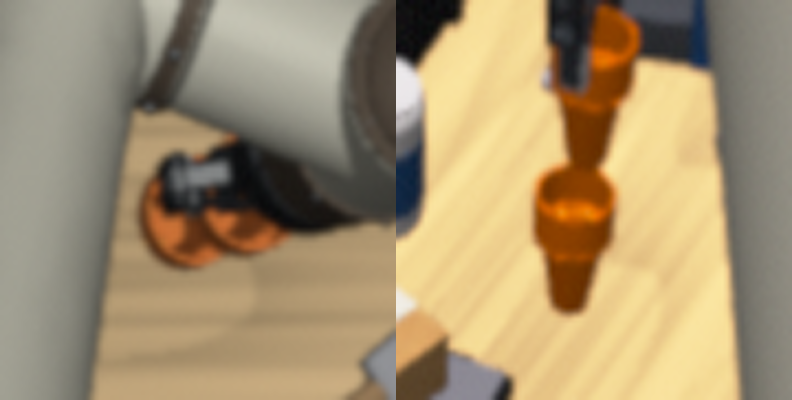

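The side half shows the held cup (about (600,80)) roughly above cup_base (575,200), and the top half shows both rims. I'll lower in steps and watch the force.

send_rows(
  moves=[
    [[-3, 1, 0, 0], [-3, 1, 15, 0], [-3, 1, 35, 0], [-3, 1, 55, 0], [-3, 1, 70, 0], [-3, 1, 75, 0], [-3, 1, 75, 0]],
  ],
)

```text
time_s: 6.6
eef_pos: [429.5, -324.4, 190.8]
orientation: [-0.0, -0.058, 0.998, 0.0]
contact_force: [0.9, 0.1, -0.4]
grip_width: 61.9
gripper_force: 27.8
```

send_rows(
  moves=[
    [[0, 0, 3, 0], [0, 0, 6, 0], [0, 0, 8, 0], [0, 0, 10, 0], [0, 0, 10, 0], [0, 0, 10, 0]],
  ],
)

```text
time_s: 7.2
eef_pos: [429.6, -324.5, 181.2]
orientation: [0.0, -0.057, 0.998, -0.0]
contact_force: [0.3, 0.7, 1.3]
grip_width: 61.9
gripper_force: 27.8
```

```bash
python3 -c "
from h import *
go(431,-325,180)"
```

```text
row [-1.3 -0.6  1.2] 0 | at [ 429.6 -324.5  181.2] yaw 1.686 F [0.3 0.7 1.3] w 61.9 grip 27.831896245479584 t 7.2 tip 72.6 j6 -1.11
```

Near the seat; 3 mm more, then release.

send_rows(
  moves=[
    [[0, 0, 1, 0], [0, 0, 2, 0], [0, 0, 3, 0], [0, 0, 3, 0]],
  ],
)

```text
time_s: 7.6
eef_pos: [430.8, -324.6, 180.7]
orientation: [0.002, -0.058, 0.998, -0.001]
contact_force: [0.1, 5.0, 13.5]
grip_width: 61.8
gripper_force: 28.8
```

send_rows(
  moves=[
    [[0, 0, 0, 0], [0, 0, 0, 0], [0, 0, 0, 0], [0, 0, 0, 0], [0, 0, 0, 0], [0, 0, 0, 0], [0, 0, -20, 0], [0, 0, -60, 0], [0, 0, -110, 0], [0, 0, -155, 0], [0, 0, -155, 0]],
  ],
  fingers=-1,
)

```text
time_s: 8.7
eef_pos: [431.4, -325.9, 340.5]
orientation: [0.006, -0.058, 0.998, -0.004]
contact_force: [0.7, 0.1, -0.7]
grip_width: 85.4
gripper_force: 0.0
```

```bash
python3 -c "
from h import *
go(428,161,250,1.685)
s=bot.get_image('side')
print(fitcup(s,'side',[431,-325],0,w=18)[0],fitcup(s,'side',[431,-325],36,w=18))"
```

```text
row [-51.8 484.8  86.8] 0.002 | at [ 431.4 -325.9  340.5] yaw 1.687 F [ 0.7  0.1 -0.7] w 85.4 grip 0.0 t 8.7 tip 72.6 j6 -1.11
[ 447.72576904 -357.86303711] (array([ 430.85662466, -321.48733553]), np.float64(0.12414634146341463))
```

send_rows(
  moves=[
    [[-5, 49, 0, 0], [-10, 98, 0, 0], [-15, 147, 0, 0], [-20, 196, 0, 0], [-25, 245, 0, 0], [-30, 294, 0, 0], [-36, 343, 0, 0], [-42, 392, 0, 0], [-48, 440, 20, 0], [-51, 485, 50, 0], [-51, 485, 87, 0], [-51, 485, 87, 0], [-51, 485, 87, 0], [-51, 485, 87, 0]],
  ],
)

```text
time_s: 10.15
eef_pos: [425.2, 162.9, 247.4]
orientation: [0.001, -0.057, 0.998, 0.0]
contact_force: [-0.5, 0.2, 0.4]
grip_width: 85.6
gripper_force: 0.0
```

```bash
python3 -c "
from h import *
go(428.5,161,148.5,1.685)
s=bot.get_image('side');t=bot.get_image('top')
print(fitcup(s,'side',[431,-325],36,w=14),fitcup(t,'top',[430,-324],36),fitcup(t,'top',[428,161],4))"
```

```text
row [-2.8 -2.3 98.9] -0.0 | at [425.2 162.9 247.4] yaw 1.685 F [-0.5  0.2  0.4] w 85.6 grip 0.0 t 10.15 tip 72.6 j6 -2.18
(array([ 419.12635422, -302.05124283]), np.float64(0.8257229832572298)) (array([ 426.39937687, -321.04799795]), np.float64(0.06814181543877296)) (array([422.28198242, 160.80224609]), np.float64(0.6182666478156369))
```

send_rows(
  moves=[
    [[-3, -2, 40, 0], [-3, -2, 80, 0], [-3, -2, 99, 0], [-3, -2, 99, 0], [-3, -2, 99, 0]],
  ],
)

```text
time_s: 10.75
eef_pos: [428.6, 161.7, 148.2]
orientation: [0.001, -0.057, 0.998, 0.001]
contact_force: [-0.1, -0.1, 0.8]
grip_width: 85.6
gripper_force: 0.0
```

send_rows(
  moves=[
    [[0, 0, 0, 0], [0, 0, 0, 0], [0, 0, 0, 0], [0, 0, 0, 0], [0, 0, 0, 0], [0, 0, 0, 0], [0, 0, 0, 0], [0, 0, 0, 0]],
  ],
  fingers=1,
)

```text
time_s: 11.55
eef_pos: [428.7, 162.2, 149.0]
orientation: [0.002, -0.058, 0.998, 0.001]
contact_force: [-0.2, -0.7, 5.3]
grip_width: 61.6
gripper_force: 26.5
```

send_rows(
  moves=[
    [[0, 0, -20, 0], [0, 0, -50, 0], [0, 0, -90, 0], [0, 0, -135, 0], [0, 0, -185, 0], [0, 0, -205, 0], [0, 0, -205, 0]],
  ],
)

```text
time_s: 12.25
eef_pos: [428.5, 162.1, 356.9]
orientation: [0.005, -0.058, 0.998, 0.003]
contact_force: [-0.2, 0.2, -1.3]
grip_width: 61.8
gripper_force: 27.6
```

```bash
python3 -c "
from h import *
go(429.5,-323,300)"
```

```text
row [  55.2 -482.3   53.8] 0 | at [428.5 162.1 356.9] yaw 1.686 F [-0.2  0.2 -1.3] w 61.8 grip 27.63853244483471 t 12.25 tip 72.6 j6 -2.17
```

send_rows(
  moves=[
    [[5, -30, 0, 0], [10, -75, 0, 0], [15, -120, 0, 0], [20, -165, 0, 0], [25, -210, 0, 0], [30, -255, 0, 0], [36, -300, 0, 0], [42, -345, 0, 0], [48, -390, 0, 0], [52, -430, 0, 0], [55, -465, 0, 0], [55, -482, 0, 0], [55, -482, 25, 0], [55, -482, 48, 0], [55, -482, 48, 0], [55, -482, 48, 0], [55, -482, 48, 0]],
  ],
)

```text
time_s: 13.95
eef_pos: [428.7, -323.7, 305.2]
orientation: [0.001, -0.058, 0.998, -0.001]
contact_force: [-0.2, 0.2, -1.3]
grip_width: 62.0
gripper_force: 27.7
```

Run:
```python
from h import *
go(429.5,-323,227)
s=bot.get_image("side")
print(fitcup(s,'side',[431,-325],36,w=18))
cv2.imwrite("pics/n2.png",cv2.resize(s[100:200,330:440],None,fx=5,fy=5,interpolation=cv2.INTER_CUBIC))
```

```text
row [-0.7  0.7 78.2] 0 | at [ 428.7 -323.7  305.2] yaw 1.686 F [-0.2  0.2 -1.3] w 62.0 grip 27.68078782595694 t 13.95 tip 72.6 j6 -1.11
(array([ 430.87878418, -323.13214111]), np.float64(0.21433260393873088))
```

View pics/n2.png

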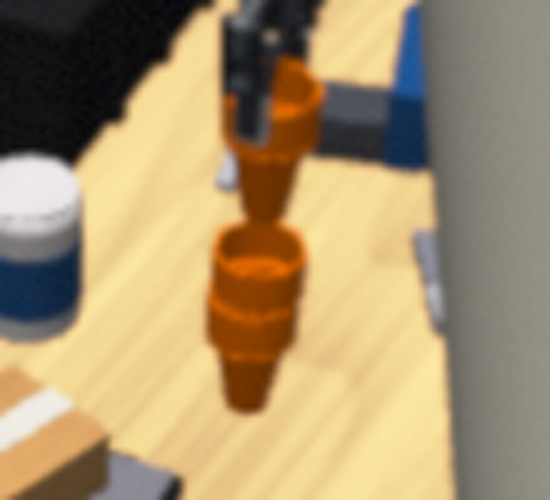

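The picture shows two cups nested straight (rims near (260,235) and (253,310)), with the held cup above at (270,120). Lowering.

send_rows(
  moves=[
    [[-1, 1, 15, 0], [-1, 1, 35, 0], [-1, 1, 55, 0], [-1, 1, 72, 0], [-1, 1, 80, 0], [-1, 1, 84, 0], [-1, 1, 84, 0], [-1, 1, 84, 0]],
  ],
)

```text
time_s: 14.8
eef_pos: [429.6, -322.7, 221.0]
orientation: [0.001, -0.058, 0.998, -0.001]
contact_force: [-0.4, -0.2, -1.5]
grip_width: 62.1
gripper_force: 27.7
```

send_rows(
  moves=[
    [[0, 0, 2, 0], [0, 0, 4, 0], [0, 0, 6, 0], [0, 0, 6, 0]],
  ],
)

```text
time_s: 15.2
eef_pos: [430.4, -323.0, 217.1]
orientation: [0.002, -0.058, 0.998, -0.001]
contact_force: [-1.4, 2.6, 11.6]
grip_width: 62.1
gripper_force: 28.5
```

send_rows(
  moves=[
    [[0, 0, 0, 0], [0, 0, 0, 0], [0, 0, 0, 0], [0, 0, 0, 0], [0, 0, 0, 0], [0, 0, 0, 0], [0, 0, -20, 0], [0, 0, -60, 0], [0, 0, -100, 0], [0, 0, -100, 0]],
  ],
  fingers=-1,
)

```text
time_s: 16.2
eef_pos: [431.2, -323.8, 320.2]
orientation: [0.005, -0.058, 0.998, -0.004]
contact_force: [0.3, -0.1, -1.4]
grip_width: 85.2
gripper_force: 0.0
```

```bash
python3 -c "
from h import *
go(492.5,155.4,250,.114)"
```

```text
row [-115.6  469.4   67.8] -1.569 | at [ 431.2 -323.8  320.2] yaw 1.687 F [ 0.3 -0.1 -1.4] w 85.2 grip 0.0 t 16.2 tip 72.6 j6 -1.11
```

send_rows(
  moves=[
    [[0, 0, -10, 0], [-10, 40, -10, -0.14], [-20, 80, -10, -0.28], [-30, 120, -10, -0.42], [-40, 160, -10, -0.56], [-50, 200, -10, -0.7], [-60, 240, -10, -0.84], [-70, 285, -10, -0.98], [-80, 330, -10, -1.12], [-95, 375, -10, -1.26], [-105, 420, 0, -1.4], [-115, 469, 20, -1.5], [-115, 469, 50, -1.569], [-115, 469, 68, -1.569], [-115, 469, 68, -1.569], [-115, 469, 68, -1.569]],
  ],
)

```text
time_s: 17.8
eef_pos: [489.8, 156.5, 245.9]
orientation: [0.001, 0.746, -0.666, 0.0]
contact_force: [-0.6, 0.8, 0.5]
grip_width: 85.6
gripper_force: 0.0
```

Run:
```python
from h import *
go(492.5,155.4,81,.114)
s=bot.get_image("side");t=bot.get_image("top")
for z in(0,36,72): print(fitcup(t,'top',[429,-323],z,w=26))
a=cv2.resize(s[160:300,200:400],None,fx=3,fy=3,interpolation=cv2.INTER_CUBIC)
b=cv2.resize(s[100:200,340:440],(200,200));b=np.vstack([b,np.zeros((220,200,3),np.uint8)])
cv2.imwrite("pics/l1.png",np.hstack([a,b]))
```

```text
row [  1.2  -2.7 164.8] -0.001 | at [489.8 156.5 245.9] yaw -3.029 F [-0.6  0.8  0.5] w 85.6 grip 0.0 t 17.8 tip 72.6 j6 -0.51
(array([ 435.40524101, -339.3583107 ]), np.float64(0.19421850956254116))
(array([ 430.88462734, -329.50622797]), np.float64(0.1687690300130491))
(array([ 426.09954286, -319.99083801]), np.float64(0.15164505412067297))
```

View pics/l1.png

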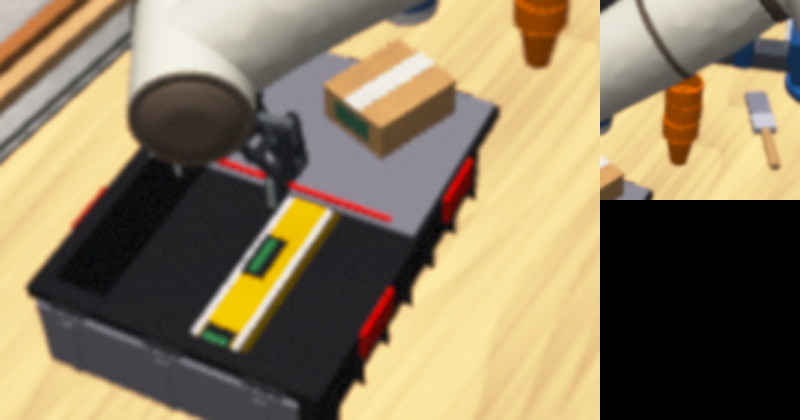

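The level is now clear in the tote, with its head corners at crop (191,330) and (238,351). The three-cup stack stands straight (inset (683,120)).

Run:
```python
from h import *
p=[504.8,74.3,1.685]
c,s=np.cos(p[2]),np.sin(p[2])
P=(np.array([(191,330),(238,351),(290,199),(338,212)])+.5)/3-.5+[200,160]
w=back(P,26,"side");d=w[:,:2]-p[:2];print(w.round(1),np.c_[d@[c,s],d@[-s,c]].round(1))
# same picture's tote edge reference: flap strip ends at z=106, tote y=+-~130
for q in[[0,-146,106],[0,146,106],[200,150,100],[200,-150,100]]: print((((proj([[p[0]+c*q[0]-s*q[1],p[1]+s*q[0]+c*q[1],q[2]]],"side")[0]-[200,160])+.5)*3-.5).round())
```

```text
[[514.3 210.9  26. ]
 [462.  207.5  26. ]
 [531.9  22.3  26. ]
 [480.5  11.7  26. ]] [[134.7 -25. ]
 [137.3  27.3]
 [-54.7 -21. ]
 [-59.4  31.3]]
[147. 140.]
[417. 234.]
[321. 400.]
[ 28. 283.]
```

send_rows(
  moves=[
    [[1, -3, 40, 0], [1, -3, 80, 0], [1, -3, 120, 0], [1, -3, 145, 0], [1, -3, 155, 0], [1, -3, 161, 0], [1, -3, 165, 0], [1, -3, 165, 0]],
  ],
)

```text
time_s: 18.7
eef_pos: [493.3, 156.3, 81.8]
orientation: [-0.001, 0.746, -0.666, 0.0]
contact_force: [-0.4, 0.4, -0.3]
grip_width: 85.3
gripper_force: 0.0
```

send_rows(
  moves=[
    [[0, 0, 0, 0], [0, 0, 0, 0], [0, 0, 0, 0], [0, 0, 0, 0], [0, 0, 0, 0], [0, 0, 0, 0], [0, 0, 0, 0], [0, 0, 0, 0], [0, 0, 0, 0]],
  ],
  fingers=1,
  force=25,
)

```text
time_s: 19.6
eef_pos: [493.2, 156.3, 81.8]
orientation: [-0.001, 0.746, -0.666, 0.0]
contact_force: [-0.9, 0.8, 5.6]
grip_width: 49.5
gripper_force: 27.0
```

send_rows(
  moves=[
    [[0, 0, -5, 0], [0, 0, -10, 0], [0, 0, -15, 0], [1, 0, -20, 0], [1, 0, -25, 0], [1, 0, -25, 0], [1, 0, -25, 0]],
  ],
  force=20,
)

```text
time_s: 20.3
eef_pos: [492.8, 154.9, 106.1]
orientation: [-0.0, 0.746, -0.666, -0.0]
contact_force: [-0.1, -0.7, -1.6]
grip_width: 49.1
gripper_force: 26.1
```

Run:
```python
from h import *
o=bot.get_obs();print(o["contact_force"],o["ft_torque"],rot(o["orientation"]).T@o["ft_torque"],o["eef_pos"])
s=bot.get_image("side");cv2.imwrite("pics/l2.png",cv2.resize(s[160:300,200:400],None,fx=3.6,fy=3.6,interpolation=cv2.INTER_CUBIC))
```

```text
[-0.11975435 -0.74023559 -1.63927696] [0.09248663 0.01309445 0.0412867 ] [-0.00260993 -0.09338184 -0.04126562] [492.8077384  154.93542077 106.05135233]
```

View pics/l2.png

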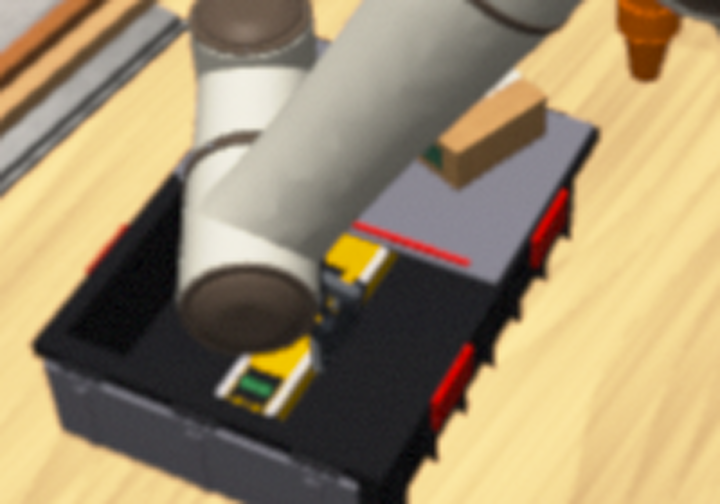

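The load is about 1.6 N with little torque, so the tail is still on the floor and the level is pivoting in the pads; the head at (255,390) is rising. Next I raise it to about 20°.

send_rows(
  moves=[
    [[0, 0, -6, 0], [0, 0, -12, 0], [0, 0, -18, 0], [0, 0, -24, 0], [0, 0, -30, 0], [0, 0, -36, 0], [0, 0, -42, 0], [0, 0, -48, 0], [0, 0, -48, 0], [0, 0, -48, 0]],
  ],
)

```text
time_s: 21.35
eef_pos: [492.8, 155.0, 154.0]
orientation: [-0.0, 0.746, -0.666, -0.0]
contact_force: [-0.1, 0.8, -1.9]
grip_width: 49.4
gripper_force: 26.1
```

Run:
```python
from h import *
o=bot.get_obs();print(o["contact_force"],rot(o["orientation"]).T@o["ft_torque"],o["eef_pos"])
s=bot.get_image("side");t=bot.get_image("top")
a=cv2.resize(s[160:300,200:330],None,fx=3,fy=3,interpolation=cv2.INTER_CUBIC);b=cv2.resize(t[110:250,200:330],None,fx=3,fy=3,interpolation=cv2.INTER_CUBIC)
cv2.imwrite("pics/l3.png",np.hstack([a,b]))
```

```text
[-0.10019495  0.79214457 -1.9357054 ] [-0.07648685 -0.12597082  0.03295899] [492.75084944 154.96095242 153.98075402]
```

View pics/l3.png

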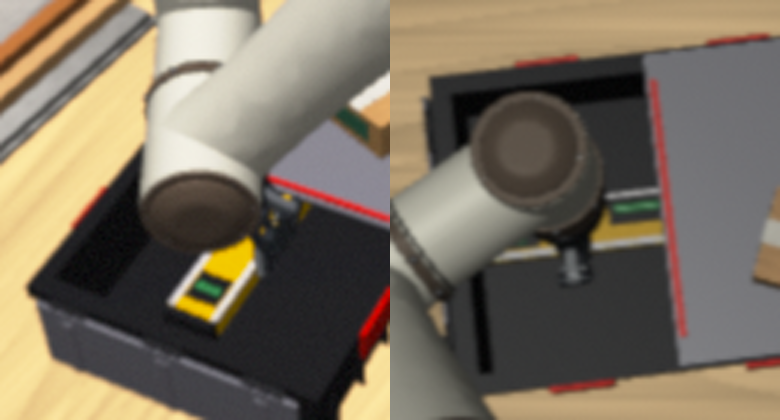

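The side half shows the head end face raised, with top corners near (168,300) and (213,318). I'll check the tilt against the model.

```bash
cat >> h.py <<'E'
p=[504.8,74.3,1.685]; c_,s_=np.cos(p[2]),np.sin(p[2])
def lev(th,L,zg,n,xg,u=66,y=3):
    """pixels of level points L (level frame); pivot point level (u,0,11) at tote (xg,y,zg)"""
    c,s=np.cos(th),np.sin(th); o=[]
    for a,b,h in L:
        a-=u;h-=11; X=xg+a*c-h*s; Z=zg+a*s+h*c; Y=y+b
        o.append([p[0]+c_*X-s_*Y,p[1]+s_*X+c_*Y,Z])
    return proj(o,n)
E
python3 - <<'E'
from h import *
for d in(0,8,12,16,20,24):
    q=lev(np.radians(d),[(150,-25,22),(150,25,22),(150,-25,0),(150,25,0)],15+72,"side",81)
    print(d,((q-[200,160]+.5)*3-.5).round().tolist())
E
```

```text
0 [[168.0, 305.0], [216.0, 324.0], [171.0, 320.0], [219.0, 339.0]]
8 [[168.0, 295.0], [217.0, 313.0], [169.0, 313.0], [217.0, 331.0]]
12 [[168.0, 289.0], [217.0, 308.0], [168.0, 308.0], [217.0, 327.0]]
16 [[169.0, 283.0], [218.0, 302.0], [168.0, 303.0], [216.0, 322.0]]
20 [[170.0, 277.0], [219.0, 296.0], [168.0, 298.0], [216.0, 317.0]]
24 [[171.0, 271.0], [220.0, 290.0], [168.0, 293.0], [217.0, 312.0]]
```

```bash
cat >> h.py <<'E'
def headfit(im,n,zg,xg,u=66,fit=("th",)):
    h=cv2.cvtColor(im,cv2.COLOR_BGR2HSV)
    m=((h[...,0]>=18)&(h[...,0]<=34)&(h[...,1]>150)&(h[...,2]>70)).astype(np.uint8)
    return m
E
python3 - <<'E'
from h import *
l=cv2.imread("pics/l3.png"); im=bot.get_image("side")
m=headfit(im,"side",0,0)
for col in range(254,278,2):
    r=np.where(m[220:290,col])[0]+220
    print(col,(r.min(),r.max()) if len(r) else None, end=" ")
print()
for d in(0,4,8,12,16,20):
    q=lev(np.radians(d),[(150,-25,22),(150,25,22),(150,-25,0),(150,25,0)],87,"side",81); print(d,q.round(1).tolist())
print(im[250:274,262].tolist())
E
```

```text
254 None 256 None 258 (np.int64(262), np.int64(262)) 260 (np.int64(260), np.int64(263)) 262 (np.int64(258), np.int64(264)) 264 (np.int64(259), np.int64(265)) 266 (np.int64(260), np.int64(265)) 268 (np.int64(249), np.int64(266)) 270 (np.int64(246), np.int64(264)) 272 (np.int64(243), np.int64(268)) 274 (np.int64(242), np.int64(269)) 276 (np.int64(242), np.int64(266)) 
0 [[255.7, 261.2], [271.8, 267.5], [256.7, 266.4], [272.6, 272.7]]
4 [[255.7, 259.6], [271.8, 265.9], [256.3, 265.2], [272.3, 271.5]]
8 [[255.7, 257.9], [271.9, 264.1], [256.0, 263.8], [272.0, 270.1]]
12 [[255.8, 256.0], [272.0, 262.3], [255.8, 262.4], [271.9, 268.6]]
16 [[256.0, 254.1], [272.2, 260.4], [255.7, 260.8], [271.8, 267.1]]
20 [[256.2, 252.2], [272.5, 258.4], [255.7, 259.1], [271.8, 265.4]]
[[66, 64, 66], [113, 111, 114], [164, 161, 166], [202, 204, 211], [206, 218, 225], [175, 198, 214], [126, 153, 170], [76, 112, 128], [33, 115, 145], [0, 162, 210], [0, 193, 237], [0, 196, 240], [0, 184, 230], [0, 142, 184], [26, 79, 100], [35, 38, 41], [31, 30, 30], [24, 23, 23], [18, 16, 17], [23, 21, 21], [33, 30, 30], [35, 31, 33], [38, 35, 35], [34, 32, 34]]
```

Run:
```python
from h import *
P=(np.array([(185,321),(163,321),(207,320),(142,325),(330,292)])+.5)/4-.5+[200,110]
w=back(P,26,"top");d=w[:,:2]-p[:2];q=np.c_[d@[c_,s_],d@[-s_,c_]];print(q.round(1))
for dg in(0,5,10,15,20,25):
    for u in (66,):
        L=[(x-16,y-3,22) for x,y in q[:4]]
        r=lev(np.radians(dg),L,87,"side",81); print(dg,((r-[200,160]+.5)*3-.5).round().tolist())
```

```text
[[133.1   2.4]
 [148.9   0.5]
 [117.3   3.6]
 [164.2   1.7]
 [ 26.8  -6.4]]
0 [[210.0, 288.0], [200.0, 300.0], [220.0, 277.0], [192.0, 312.0]]
5 [[210.0, 284.0], [200.0, 295.0], [220.0, 274.0], [192.0, 306.0]]
10 [[211.0, 280.0], [200.0, 289.0], [221.0, 270.0], [192.0, 300.0]]
15 [[211.0, 275.0], [201.0, 284.0], [221.0, 267.0], [193.0, 293.0]]
20 [[212.0, 271.0], [202.0, 278.0], [222.0, 264.0], [194.0, 285.0]]
25 [[213.0, 266.0], [203.0, 272.0], [223.0, 261.0], [195.0, 278.0]]
```

Run:
```python
from h import *
Fs=[];Ts=[];I=0
for i in range(6):
    I=I+bot.get_image("side").astype(float); o=bot.get_obs(); A=rot(o["orientation"]).T; Fs.append(o["contact_force"]);Ts.append(A@o["ft_torque"])
im=(I/6).astype(np.uint8)
print(np.mean(Fs,0),np.std(Fs,0),np.mean(Ts,0),np.std(Ts,0),o["gripper_force"])
b,g,r=[im[...,i].astype(int) for i in range(3)]
m=((g>r+25)&(g>b+10)).astype(np.uint8); m[:,:190]=0;m[:,330:]=0;m[:225]=0;m[300:]=0
n,_,st,ce=cv2.connectedComponentsWithStats(m);print(st.tolist(),ce.round(2).tolist())
m=(headfit(im,"side",0,0)|((b>130)&(r>130)&(abs(b-r)<50))).astype(np.uint8)
P=np.array([[269,255]])
for row in range(244,272,3): print(row,"".join("#" if v else "." for v in m[row,245:300]))
t=bot.get_image("top");b,g,r=[t[...,i].astype(int) for i in range(3)]
m=((g>r+25)&(g>b+10)).astype(np.uint8); m[:,:200]=0;m[:,300:]=0;m[:150]=0;m[230:]=0
n,_,st,ce=cv2.connectedComponentsWithStats(m);print(st.tolist(),ce.round(2).tolist())
t=cv2.imread("pics/top0.png");b,g,r=[t[...,i].astype(int) for i in range(3)]
m=((g>r+25)&(g>b+10)).astype(np.uint8); m[:,:200]=0;m[:,300:]=0;m[:150]=0;m[230:]=0
n,_,st,ce=cv2.connectedComponentsWithStats(m);print(st.tolist(),ce.round(2).tolist())
```

```text
[ 0.27584954  0.19436388 -1.77965716] [0.41156844 0.38013292 0.30558289] [-0.01082416 -0.1434987  -0.01219262] [0.03472818 0.02322136 0.02161608] 26.06071025133133
[[0, 0, 640, 400, 255963], [265, 253, 9, 6, 37]] [[319.51, 199.49], [269.08, 255.68]]
244 ..........................##############...............
247 .....................##.##############.#...............
250 ..................###..#############.###...............
253 ................####.........#####.##.###..............
256 ..............###...............###.###................
259 ............##.######.........###.###..................
262 .............##############.###.###....................
265 ...................######.###.###......................
268 ...........................###.........................
271 .......................................................
[[0, 0, 640, 400, 255957], [275, 177, 15, 4, 43]] [[319.51, 199.5], [281.67, 178.42]]
[[0, 0, 640, 400, 255937], [276, 181, 14, 4, 37], [244, 186, 4, 9, 26]] [[319.51, 199.5], [282.73, 182.38], [245.73, 189.92]]
```

The level is held nearly flat (about 5°), so the pads are not letting it pivot. I'll go back down and slacken the grip by setting the fingers to a width just under 49 mm.

send_rows(
  moves=[
    [[0, 0, 15, 0], [0, 0, 30, 0], [0, 0, 45, 0], [0, 0, 60, 0], [0, 0, 64, 0], [0, 0, 64, 0]],
  ],
)

```text
time_s: 22.45
eef_pos: [492.7, 154.8, 89.5]
orientation: [0.001, 0.746, -0.666, -0.0]
contact_force: [0.6, -0.3, -2.2]
grip_width: 49.4
gripper_force: 26.0
```

send_rows(
  moves=[
    [[0, 0, 0, 0], [0, 0, 0, 0], [0, 0, 0, 0]],
  ],
  fingers=0.1,
  force=20,
)

```text
time_s: 22.75
eef_pos: [493.1, 155.2, 90.6]
orientation: [-0.001, 0.746, -0.666, 0.0]
contact_force: [0.5, -0.5, -2.4]
grip_width: 49.2
gripper_force: 26.0
```

send_rows(
  moves=[
    [[0, 0, 0, 0], [0, 0, 0, 0], [0, 0, 0, 0]],
  ],
  fingers=-0.05,
)

```text
time_s: 23.05
eef_pos: [492.8, 155.0, 90.1]
orientation: [-0.0, 0.746, -0.666, 0.0]
contact_force: [0.9, -1.0, -1.0]
grip_width: 49.4
gripper_force: 26.0
```

send_rows(
  moves=[
    [[0, 0, 0, 0], [0, 0, 0, 0]],
  ],
  fingers=-0.11,
)

```text
time_s: 23.25
eef_pos: [492.8, 155.0, 89.9]
orientation: [0.0, 0.746, -0.666, -0.0]
contact_force: [-1.2, 0.9, -2.0]
grip_width: 49.5
gripper_force: 26.0
```

send_rows(
  moves=[
    [[0, 0, 0, 0], [0, 0, 0, 0]],
  ],
  fingers=-0.14,
)

```text
time_s: 23.45
eef_pos: [492.8, 155.0, 89.9]
orientation: [0.0, 0.746, -0.666, -0.0]
contact_force: [-0.2, -0.7, -2.3]
grip_width: 49.6
gripper_force: 26.0
```

send_rows(
  moves=[
    [[0, 0, 0, 0], [0, 0, 0, 0]],
  ],
  fingers=-0.17,
)

```text
time_s: 23.65
eef_pos: [492.9, 155.0, 90.0]
orientation: [0.0, 0.746, -0.666, 0.0]
contact_force: [0.4, 0.6, -1.3]
grip_width: 49.8
gripper_force: 1.3
```

send_rows(
  moves=[
    [[0, 0, 0, 0], [0, 0, 0, 0]],
  ],
  fingers=-0.16,
)

```text
time_s: 23.85
eef_pos: [492.8, 154.9, 89.9]
orientation: [0.0, 0.746, -0.666, 0.0]
contact_force: [0.8, 0.4, -1.0]
grip_width: 49.4
gripper_force: 11.0
```

```bash
cat >> h.py <<'E'
def green(n,box):
    im=bot.get_image(n).astype(int); b,g,r=im[...,0],im[...,1],im[...,2]
    m=((g>r+25)&(g>b+10)).astype(np.uint8); k=np.zeros_like(m); x0,y0,x1,y1=box; k[y0:y1,x0:x1]=1
    _,_,st,ce=cv2.connectedComponentsWithStats(m*k); return [(s[:4].tolist(),c.round(2).tolist(),int(s[4])) for s,c in zip(st[1:],ce[1:]) if s[4]>4]
def stat(n=4):
    F=[];T=[]
    for i in range(n): bot.get_image("side");o=bot.get_obs();F.append(o["contact_force"]);T.append(rot(o["orientation"]).T@o["ft_torque"])
    print("F",np.mean(F,0).round(2),"T",np.mean(T,0).round(3),"grip",round(o["gripper_force"],1),"w",round(o["grip_width"],1),"z",o["eef_pos"].round(1),"t",o["time_s"])
E
python3 -c "
from h import *
stat();print(green('side',(190,225,330,310)),green('top',(200,150,300,230)))
z=bot.get_obs()['eef_pos'][2]-67
for d in (0,4,8): print(d,lev(np.radians(d),[(117,-.6,22)],z,'side',81))"
```

```text
F [ 0.38 -0.42 -1.55] T [ 0.004  0.055 -0.008] grip 11.0 w 49.9 z [492.8 155.   89.9] t 24.05
[([267, 268, 9, 5], [271.21, 270.03], 33)] [([276, 181, 14, 4], [282.78, 182.3], 37)]
0 [[271.94683352 270.52723584]]
4 [[271.99014399 269.5102648 ]]
8 [[272.0798525  268.44440748]]
```

Grip is now 11 N and the tail is on the floor. I'll slacken a little more and lift 20 mm to test the pivot.

send_rows(
  moves=[
    [[0, 0, 0, 0], [0, 0, -5, 0], [0, 0, -10, 0], [0, 0, -15, 0], [0, 0, -20, 0], [0, 0, -25, 0], [0, 0, -25, 0]],
  ],
  fingers=-0.165,
)

```text
time_s: 24.85
eef_pos: [493.2, 155.3, 115.9]
orientation: [-0.001, 0.746, -0.666, 0.0]
contact_force: [1.1, 0.1, -2.4]
grip_width: 49.9
gripper_force: 9.0
```

```bash
python3 -c "
from h import *
stat();print(green('side',(190,225,330,310)),green('top',(200,150,300,230)))
z=bot.get_obs()['eef_pos'][2]-67
for d in (0,4,8,12,16): print(d,lev(np.radians(d),[(117,-.6,22)],z,'side',81))"
```

```text
F [ 0.12  0.81 -1.36] T [ 0.075 -0.047 -0.041] grip 9.1 w 49.8 z [492.9 155.1 115. ] t 25.05
[([266, 261, 9, 5], [270.12, 262.84], 32)] [([276, 180, 14, 4], [282.71, 181.13], 38)]
0 [[271.11376595 264.88359005]]
4 [[271.15670557 263.84525782]]
8 [[271.24676513 262.75815813]]
12 [[271.38365497 261.62787523]]
16 [[271.56681191 260.46028383]]
```

It pivots (about 8°, tail on the floor). Continuing to about 20°.

send_rows(
  moves=[
    [[0, 0, -5, 0], [0, 0, -10, 0], [0, 0, -15, 0], [0, 0, -20, 0], [0, 0, -25, 0], [0, 0, -30, 0], [0, 0, -35, 0], [0, 0, -40, 0], [0, 0, -40, 0]],
  ],
)

```text
time_s: 26.05
eef_pos: [493.2, 155.2, 155.8]
orientation: [-0.001, 0.746, -0.666, 0.0]
contact_force: [0.4, -0.1, -1.4]
grip_width: 49.6
gripper_force: 8.9
```

```bash
python3 -c "
from h import *
stat();print(green('side',(190,225,330,310)),green('top',(200,150,300,230)))
z=bot.get_obs()['eef_pos'][2]-67
for d in (0,8,12,16,20,24): print(d,lev(np.radians(d),[(117,-.6,22)],z,'side',81))"
```

```text
F [ 0.07  0.74 -1.32] T [ 0.081 -0.082 -0.023] grip 9.0 w 49.8 z [492.9 155.1 154.9] t 26.25
[([265, 248, 9, 5], [268.96, 250.19], 27)] [([275, 178, 14, 4], [281.4, 179.65], 40)]
0 [[269.73441931 255.51328238]]
8 [[269.86733738 253.31664582]]
12 [[270.00599343 252.15133382]]
16 [[270.19211785 250.94936213]]
20 [[270.42486158 249.71705877]]
24 [[270.70309676 248.46096456]]
```

About 20°, with the head above the rim. Now draw it towards the open end while lifting.

send_rows(
  moves=[
    [[0, 0, -4, 0], [0, 0, -8, 0], [-6, 0, -10, 0], [-12, 0, -13, 0], [-18, 0, -16, 0], [-22, 0, -22, 0], [-26, 0, -28, 0], [-30, 0, -35, 0], [-33, 0, -42, 0], [-36, 0, -49, 0], [-39, 0, -56, 0], [-42, 0, -62, 0], [-43, 0, -68, 0], [-43, 0, -68, 0]],
  ],
)

```text
time_s: 27.75
eef_pos: [488.4, 198.1, 224.0]
orientation: [-0.001, 0.746, -0.666, 0.0]
contact_force: [0.4, -0.5, -1.3]
grip_width: 49.6
gripper_force: 9.0
```

```bash
python3 -c "
from h import *
stat();print(green('side',(190,200,330,310)),green('top',(200,140,300,230)))
z=bot.get_obs()['eef_pos'][2]-67
for d in (20,25,30,35,40,45): print(d,lev(np.radians(d),[(117,-.6,22)],z,'side',124).round(1),lev(np.radians(d),[(10.8,-9.4,22)],z,'top',124).round(1))"
```

```text
F [0.02 1.1  0.27] T [ 0.08  -0.28  -0.024] grip 9.1 w 49.7 z [488.3 197.9 223.2] t 27.95
[([315, 200, 7, 5], [318.71, 201.47], 17), ([256, 235, 8, 4], [259.1, 236.8], 10)] [([255, 178, 12, 3], [260.5, 179.0], 34)]
20 [[259.4 243.7]] [[263.9 177. ]]
25 [[259.8 242.1]] [[263.7 177.4]]
30 [[260.2 240.4]] [[263.3 177.7]]
35 [[260.7 238.7]] [[262.8 178.1]]
40 [[261.3 237. ]] [[262.2 178.5]]
45 [[261.9 235.3]] [[261.4 178.9]]
```

send_rows(
  moves=[
    [[-3, 0, -6, 0], [-6, 0, -12, 0], [-9, 0, -18, 0], [-11, 0, -24, 0], [-13, 0, -30, 0], [-15, 0, -36, 0], [-17, 0, -42, 0], [-19, 0, -47, 0], [-19, 0, -47, 0]],
  ],
)

```text
time_s: 28.95
eef_pos: [486.1, 217.0, 270.9]
orientation: [-0.001, 0.746, -0.666, 0.0]
contact_force: [0.8, -0.1, -2.6]
grip_width: 49.7
gripper_force: 8.9
```

Run:
```python
from h import *
stat();print(green('top',(200,140,300,230)))
z=bot.get_obs()['eef_pos'][2]-67
for d in (40,50,60,70): print(d,lev(np.radians(d),[(10.8,-9.4,22)],z,'top',143).round(1),lev(np.radians(d),[(150,25,22)],z,'top',143).round(1))
s=bot.get_image("side");t=bot.get_image("top")
a=cv2.resize(s[110:310,190:400],None,fx=1.9,fy=1.9,interpolation=cv2.INTER_CUBIC);b=cv2.resize(t[100:250,190:400],(399,380),interpolation=cv2.INTER_CUBIC)
cv2.imwrite("pics/l4.png",np.hstack([a,b]))
```

```text
F [ 0.1  -0.28 -2.2 ] T [-0.016 -0.075  0.018] grip 8.9 w 50.1 z [485.6 216.4 269.5] t 29.15
[([246, 176, 12, 3], [250.94, 177.16], 31), ([281, 178, 3, 9], [282.19, 181.9], 21)]
40 [[253.2 176.3]] [[206.4 188.9]]
50 [[251.5 177.1]] [[210.5 187.7]]
60 [[249.2 177.9]] [[215.4 186.7]]
70 [[246.5 178.6]] [[221.  185.7]]
```

View pics/l4.png

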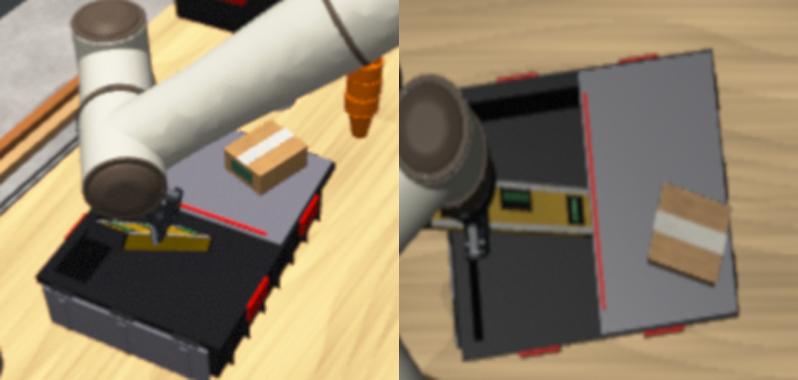

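The level is tilted about 51° with its tail just beside the red strip (top half, about (575,210)). The flap is down, and the carton and stack are undisturbed. Next I'll move 40 mm towards the open end, tighten the grip, then lift.

send_rows(
  moves=[
    [[-4, 0, 0, 0], [-8, 0, 0, 0], [-13, 0, 0, 0], [-18, 0, 0, 0], [-23, 0, 0, 0], [-28, 0, 0, 0], [-33, 0, 0, 0], [-37, 0, 0, 0], [-40, 0, 0, 0], [-40, 0, 0, 0]],
  ],
)

```text
time_s: 30.3
eef_pos: [481.3, 256.7, 269.9]
orientation: [-0.0, 0.746, -0.666, 0.0]
contact_force: [-0.4, -0.9, -1.8]
grip_width: 49.7
gripper_force: 8.9
```

send_rows(
  moves=[
    [[0, 0, 0, 0], [0, 0, 0, 0], [0, 0, 0, 0], [0, 0, 0, 0], [0, 0, 0, 0]],
  ],
  fingers=1,
  force=60,
)

```text
time_s: 30.8
eef_pos: [481.3, 256.2, 269.9]
orientation: [-0.0, 0.746, -0.666, -0.0]
contact_force: [1.4, -0.8, -1.4]
grip_width: 48.4
gripper_force: 64.6
```

Run:
```python
from h import *
stat();print(green('top',(200,140,300,230)))
z=bot.get_obs()['eef_pos'][2]-67
for d in (40,50,60,70): print(d,lev(np.radians(d),[(10.8,-9.4,22)],z,'top',183).round(1),lev(np.radians(d),[(-117,0,22)],z,'top',183).round(1))
```

```text
F [-0.4   0.25 -2.11] T [-0.001 -0.076  0.013] grip 64.6 w 48.5 z [481.3 256.3 269.9] t 31.0
[([230, 178, 13, 3], [236.18, 178.88], 33), ([266, 180, 4, 9], [267.62, 184.12], 24)]
40 [[237.8 178.1]] [[277.8 182.4]]
50 [[236.2 178.8]] [[270.9 184.6]]
60 [[234.1 179.6]] [[262.7 186.7]]
70 [[231.4 180.3]] [[253.5 188.7]]
```

send_rows(
  moves=[
    [[0, 0, -8, 0], [0, 0, -22, 0], [0, 0, -38, 0], [0, 0, -54, 0], [0, 0, -70, 0], [0, 0, -86, 0], [0, 0, -102, 0], [0, 0, -118, 0], [0, 0, -134, 0], [0, 0, -150, 0], [0, 0, -166, 0], [0, 0, -180, 0], [0, 0, -192, 0], [0, 0, -200, 0], [0, 0, -200, 0], [0, 0, -200, 0], [0, 0, -200, 0], [0, 0, -200, 0]],
  ],
)

```text
time_s: 32.85
eef_pos: [481.2, 256.3, 469.1]
orientation: [0.001, 0.746, -0.666, -0.0]
contact_force: [-1.0, -0.2, -2.6]
grip_width: 48.3
gripper_force: 64.9
```

Run:
```python
from h import *
stat();print(green('top',(190,120,330,230)),green('side',(150,60,400,310)))
z=bot.get_obs()['eef_pos'][2]-67
for d in (45,50,55,60): print(d,lev(np.radians(d),[(10.8,-9.4,22),(-117,0,22)],z,'top',183).round(1).tolist(),lev(np.radians(d),[(-117,0,22)],z,'side',183).round(1), "tail",round(z-216*np.sin(np.radians(d))-11))
t=bot.get_image("top")
for z_,q in((72,[428,-322]),): print(fitcup(t,'top',q,z_,w=26))
print(abs(t[160:230,300:370].astype(int)-cv2.imread("pics/top0.png")[160:230,300:370]).mean(), abs(t[110:240,285:372].astype(int)-cv2.imread("pics/top0.png")[110:240,285:372]).mean())
```

```text
F [ 0.38 -0.1  -2.29] T [-0.035 -0.078 -0.003] grip 64.9 w 48.6 z [481.3 256.3 469.6] t 33.05
[([215, 162, 16, 4], [222.1, 163.6], 48), ([259, 166, 4, 10], [260.11, 170.5], 28)] [([228, 175, 10, 4], [233.0, 176.21], 24), ([272, 186, 7, 3], [274.67, 187.33], 9), ([313, 196, 9, 9], [317.0, 199.89], 27)]
45 [[223.9, 163.2], [268.3, 170.2]] [[280.3 186. ]] tail 239
50 [[222.9, 163.7], [264.1, 171.6]] [[278.5 192. ]] tail 226
55 [[221.8, 164.2], [259.6, 172.9]] [[276.5 197.9]] tail 215
60 [[220.5, 164.7], [254.8, 174.2]] [[274.3 203.8]] tail 205
(array([ 425.78323221, -318.72596335]), np.float64(0.15127045650301463))
3.038095238095238 3.4927497789566755
```

```bash
python3 -c "
from rig import bot
print(bot.job_done())"
```

```text
the job is handed in; nothing more can be done
None
```

The job is handed in: both cups are nested on the bench cup, and the level is held still with its lowest end about 10 cm or more above the tote's rim; the flap and carton looked undisturbed in the last image check.

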